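Sort loose components into the sample trays

TASK

Sort the five loose components on the soldering bench - two round capacitors, two finned heatsinks and a motor - into the three parts trays, each into the tray that already holds a fixed sample of its kind. Set every one down flat on the tray's floor, the same way up as it stood on the bench, and let it go. Leave the solder reel and the tip-cleaner tin where they are.

Things in the scene. Friction and masses are not known exactly. Their poses are not given: they have to be found in the camera images.
- capacitor_tall: the narrower, taller round electrolytic capacitor: plain black cylinder with a bare aluminium disc on top, standing upright, 25 mm diameter, 40 mm tall. Loose. Origin: centre of its underside; z up along its axis.
- capacitor_short: the wider, shorter round electrolytic capacitor: plain black cylinder with a bare aluminium disc on top, standing upright, 30 mm diameter, 27 mm tall. Loose. Origin: centre of its underside; z up along its axis.
- heatsink_large: the larger finned aluminium heatsink standing on its flat base, fins up: 40 (its x, along the fins) x 30 (its y, across the fins) x 24 mm high. The outer fins are flat sides to grip. Loose. Origin: centre of its underside; z up.
- heatsink_small: the smaller finned aluminium heatsink standing on its flat base, fins up: 28 (its x, along the fins) x 22 (its y, across the fins) x 20 mm high. The outer fins are flat sides to grip. Loose. Origin: centre of its underside; z up.
- motor: small DC motor lying on its flat side: steel can with rounded left and right sides, 40 mm long (its x) x 32 mm wide (its y) x 24 mm high, white end cap behind (to -x, 4 mm, with two small tags) and a thin shaft standing out 11 mm in front (to +x). Loose. Grip it across its y. Origin: centre of the underside of the can; z up.
- tray_capacitor: grey open-topped parts tray, fixed: 100 (its x) x 150 (its y) x 25 mm high outside, walls and floor 3 mm thick, a small lip on its -x side. Origin: centre of its underside, on the bench; z up. A sample part is fixed in it at its +y end, at x = 0, y = +52 mm: an upright black capacitor, 22 mm diameter, 32 mm tall. The rest of the floor is free.
- tray_heatsink: grey open-topped parts tray, fixed: 100 (its x) x 150 (its y) x 25 mm high outside, walls and floor 3 mm thick, a small lip on its -x side. Origin: centre of its underside, on the bench; z up. A sample part is fixed in it at its +y end, at x = 0, y = +52 mm: a finned heatsink, 34 mm along the tray's x, 24 mm along its y, 18 mm high. The rest of the floor is free.
- tray_motor: grey open-topped parts tray, fixed: 100 (its x) x 150 (its y) x 25 mm high outside, walls and floor 3 mm thick, a small lip on its -x side. Origin: centre of its underside, on the bench; z up. A sample part is fixed in it at its +y end, at x = 0, y = +52 mm: a motor like the loose one, 40 x 32 x 24 mm, its shaft to the tray's +x. The rest of the floor is free.
- reel: reel of solder wire standing on one flange: white flanges 52 mm diameter, metal winding between, 40 mm tall. Loose; it stays where it is. Origin: centre of its underside.
- tin: round blue tin of brass-wool tip cleaner, 57 mm diameter, 37 mm tall, wool showing on top. Loose; it stays where it is. Origin: centre of its underside.
Mind the look-alikes: they are no part of the job. Leave any blue look-alike of the tray_motor alone.

How it is judged (in metres and radians):
At the end, for the whole second after the job is handed in: Each part's centre inside its kind's tray (45 mm of the tray's centre along x, 70 mm along y), its underside within 4 mm of the tray floor, upright to 0.2 rad, released and at rest; reel and tin within 20 mm of where they started (x of capacitor_tall in the frame of tray_capacitor between -0.045 and 0.045 m and y of capacitor_tall in the frame of tray_capacitor between -0.07 and 0.07 m and z of capacitor_tall in the frame of tray_capacitor between 0 and 0.007 m and angle between each of capacitor_tall, capacitor_short, heatsink_large, heatsink_small, motor's own z axis and vertical below 0.2 rad and linear speed of each of capacitor_tall, capacitor_short, heatsink_large, heatsink_small, motor below 0.02 m/s and contact force between each of capacitor_tall, capacitor_short, heatsink_large, heatsink_small, motor and the fingers below 0.05 N and x of capacitor_short in the frame of tray_capacitor between -0.045 and 0.045 m and y of capacitor_short in the frame of tray_capacitor between -0.07 and 0.07 m and z of capacitor_short in the frame of tray_capacitor between 0 and 0.007 m and x of heatsink_large in the frame of tray_heatsink between -0.045 and 0.045 m and y of heatsink_large in the frame of tray_heatsink between -0.07 and 0.07 m and z of heatsink_large in the frame of tray_heatsink between 0 and 0.007 m and x of heatsink_small in the frame of tray_heatsink between -0.045 and 0.045 m and y of heatsink_small in the frame of tray_heatsink between -0.07 and 0.07 m and z of heatsink_small in the frame of tray_heatsink between 0 and 0.007 m and x of motor in the frame of tray_motor between -0.045 and 0.045 m and y of motor in the frame of tray_motor between -0.07 and 0.07 m and z of motor in the frame of tray_motor between 0 and 0.007 m and distance of each of reel, tin from where it was at the start of the episode below 0.02 m); the robot touches nothing.
It fails at once if the solder reel is moved by more than 20 mm (distance of reel from where it was at the start of the episode above 0.02 m).
It fails at once if the tip-cleaner tin is moved by more than 20 mm (distance of tin from where it was at the start of the episode above 0.02 m).
It also fails if it takes over 112 s, if anything falls off the work surface, if the arm or the gripper's body presses on something with over 40 N, if the wrist force passes 120 N, or if a joint passes its speed limit or range.

ROBOT

A 7-joint arm with a two-finger parallel gripper is mounted at the origin on the work surface. World frame = base frame: x ahead of the robot, y to its left, z up, the work surface at z = 0. Lengths are in m, angles in degrees, forces in N, time in s.
With the tool pointing down it reaches from about 0.425 to 0.8 m from the base axis. Payload 8.3 kg.
Tool frame: the origin (TCP) lies at the very end of the fingers, on their centre line; the grasp point (between the pads) lies 19 mm behind it (env.grasp_offset is the distance from the TCP to the grasp point, in m); z points along the fingers, y is the line along which they close (so a half turn about z gives the same grasp; the last joint's range is limited). The gripper opens to 85 mm and grips with 20 to 120 N. Pads are 22 mm wide; open, the fingers measure 114 mm over their backs; the gripper's body (76 mm by 85 mm) begins 54 mm behind the grasp point. The pads swing forward as they close: fully open they stand 13 mm farther back than shut.
Start: joints at [-67.832, 21.967, 0.94, 78.501, -0.361, 79.538, -2.664], TCP at [0.272, 0.563, 0.231] pointing down, gripper open.
Joint ranges: [-169.22, 169.22], [-14.56, 117.87], [-87.37, 89.26], [10.42, 133.3], [-82.24, 262.24], [0.94, 117.77], [-172.7, 172.7]. Speed limits (degrees/s): [136.94, 136.94, 172.46, 172.46, 180, 180, 180].

INTERFACE

Orientations are given as [roll, pitch, yaw] about the fixed x, y, z axes, in that order (R = Rz(yaw) Ry(pitch) Rx(roll)).
In Python, from workcell import status, eyes, env gives the robot as it stands. The module is installed in compiled form; this text tells all that it offers.
- The arm moves only by the shell command python3 -m handwheel 'ROWS' [OPENING] [FORCE]. ROWS is JSON, a list of rows, each a list of 2 entries, a list of its own where there are three numbers: the shift along the tool's x, y, z in m, then the turn, a rotation vector about the tool's x, y, z in rad. A call has 1 to 12 rows; each row shifts and turns the commanded pose from where the row before left it, along the tool's axes as they then stand; what a row does not reach is not made up. A row lasts 1/8 s, in which the tool goes at most 62.5 mm and 10.7 degrees, less where a joint would pass 70% of its speed; a pose out of reach is approached as far as the arm can. A call with a gripper value outside its range is refused whole. OPENING is the closure, from -1 (fully open) to 1 (shut), set as the call begins (- or left out, the last holds). The fingers move at their own pace and stop on an object; FORCE is the grip in N (left out, the last holds). Time passes only in rows, so rows that do not move let the fingers close. It gives the time, the measured TCP pose, the force, the opening and the grip force at its end, in the units of the state.
- status.observe(): the state, without advancing time (a new reading comes with each control period).
- eyes.read_camera(name): name is "scene" or "side" or "wrist"; returns the picture (480x640x3 uint8, red, green, blue); there is no depth.
- eyes.calibration(name): a dict with "K" (3x3 intrinsics, pixels), "R" (3x3) and "t" (3): a world point X has camera coordinates R X + t; the wrist camera has in their place "hand_eye" (4x4, takes a point from camera to tool coordinates, whose origin is the TCP and whose axes are the flange's). Camera axes: x right, y down, z forward; pixel columns grow to the right and rows downward; lengths in m; the calibration is good to about 2 mm. A picture is of the moment at which its call begins: read the wrist's pose just before it. calibration takes no time and is no camera call.
- env.job_done(): hands the job in; it is judged then, once.
The state is a dict: "time_s": time; "joint_pos": joint angles; "qvel": joint speeds; "tau": joint torques, N m; "ee_pos": TCP position; "eef_rot": TCP orientation; "ft_force": force on the tool from outside, world axes, zero at the start; "ft_torque": the same for the moment, N m; "finger_gap": finger opening in m; "finger_force": force on a finger pad.
Only numpy, scipy, OpenCV 4.12 (cv2) and the standard library are available. Lean on these libraries where they do the work, as an engineer would, in place of code of your own. Each camera call takes 0.05 s, during which the arm holds its last target. There are 200 camera calls.

## Working session

There is one attempt and no reset: what is moved stays moved. The work goes in short steps, Python scripts to look and compute and a shell command to move; the robot and the scene stay as the last step left them, time stands still between calls to the robot, and variables do not carry over. Pictures are saved under pics/ and viewed, at most 14 in all, crops included, and the job is handed in when it is done.

```bash
mkdir -p pics; python3 - <<'E'
from workcell import status, eyes, env
import cv2, numpy as np
print(status.observe())
for n in ("scene","side","wrist"):
    s=status.observe(); im=eyes.read_camera(n); cv2.imwrite(f"pics/{n}0.png",im[:,:,::-1]); c=eyes.calibration(n)
    print(n,{k:np.round(np.array(v),4).tolist() for k,v in c.items()})
E
```

```text
{'time_s': 0.0, 'joint_pos': array([-67.83328535,  22.016869  ,   0.93721007,  78.56294401,
        -0.36202782,  79.53830065,  -2.66468793]), 'qvel': array([-0.12909797,  0.09933475,  0.09092796, -0.10286709,  0.06363315,
       -0.06360565,  0.03966005]), 'tau': array([-8.87652113e-04, -6.27587128e+01,  8.44336990e-01, -3.71829307e+01,
        1.67641311e-02,  1.42318316e-02,  6.43119051e-05]), 'ee_pos': array([0.27145947, 0.56239439, 0.23024822]), 'eef_rot': array([-1.79884665e+02,  8.13718192e-04,  1.54233276e+02]), 'ft_force': array([-0.23668353,  0.01479815, -0.70748402]), 'ft_torque': array([ 0.0365166 ,  0.0060697 , -0.00224157]), 'finger_force': 0.0, 'finger_gap': 0.08538466001145494}
scene {'K': [[613.8926, 0.0, 312.3418], [0.0, 613.8926, 236.2473], [0.0, 0.0, 1.0]], 'R': [[-0.5795, 0.815, -0.0015], [0.5059, 0.3583, -0.7847], [-0.639, -0.4555, -0.6199]], 't': [0.2706, -0.2432, 1.6135]}
side {'K': [[537.4585, 0.0, 312.217], [0.0, 537.4585, 233.0805], [0.0, 0.0, 1.0]], 'R': [[0.7388, -0.6736, 0.0203], [-0.3661, -0.4264, -0.8272], [0.5658, 0.6037, -0.5616]], 't': [-0.3548, 0.2312, 0.7199]}
wrist {'K': [[391.8525, 0.0, 313.7137], [0.0, 391.8525, 235.6445], [0.0, 0.0, 1.0]], 'hand_eye': [[0.0001, -0.9619, -0.2735, 0.0697], [1.0, 0.0001, -0.0, 0.0015], [0.0001, -0.2735, 0.9619, -0.143], [0.0, 0.0, 0.0, 1.0]]}
```

View pics/scene0.png

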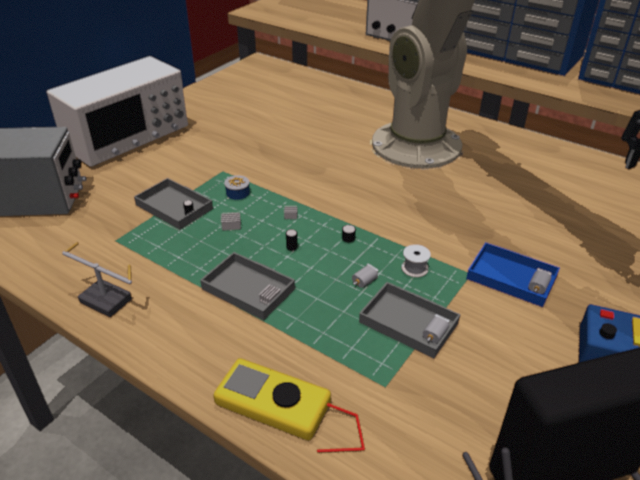

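View pics/side0.png

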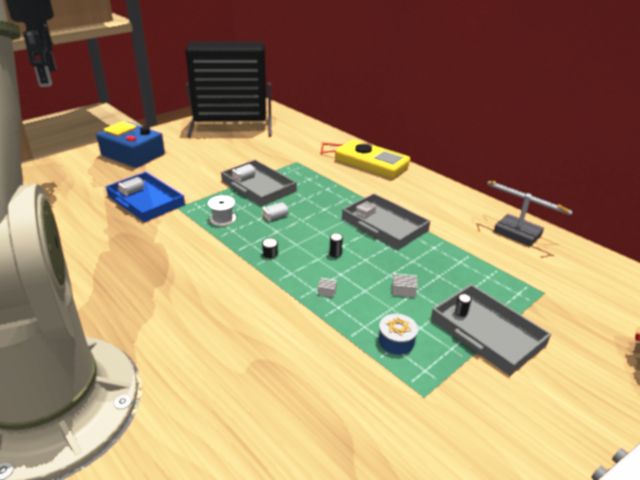

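The scene view shows the grey capacitor tray at (173,203), the heatsink tray at (248,285) and the motor tray at (410,320). The blue look-alike is at (513,272). The loose parts are the tall capacitor (292,240), short capacitor (348,233), large heatsink (231,221), small heatsink (290,213) and motor (366,275). The reel is at (416,260) and the tin at (237,187). The side view shows the same things, so I'll get rough positions next.

```bash
cat > h.py <<'E'
from workcell import status, eyes, env
import cv2, numpy as np
from scipy.spatial.transform import Rotation as Ro
def cam(name,s=None):
    c=eyes.calibration(name); K=np.array(c["K"])
    if name=="wrist":
        H=np.array(c["hand_eye"]); R=Ro.from_euler('xyz',s["eef_rot"],degrees=True).as_matrix()
        Rw=R@H[:3,:3]; o=R@H[:3,3]+s["ee_pos"]
    else:
        Rw=np.array(c["R"]).T; o=-Rw@np.array(c["t"])
    return K,Rw,o
def ray(C,uv,z):
    K,Rw,o=C; uv=np.atleast_2d(np.array(uv,float))
    d=(Rw@np.linalg.inv(K)@np.c_[uv,np.ones(len(uv))].T).T
    return o+d*((z-o[2])/d[:,2])[:,None]
def shot(n,f):
    s=status.observe(); im=eyes.read_camera(n)[:,:,::-1].copy(); cv2.imwrite(f"pics/{f}.png",im); return im,cam(n,s),s
E
python3 - <<'E'
from h import *
P={"tall":((292,233),(336,238),.04),"short":((348,228),(270,243),.027),"hl":((231,216),(405,280),.024),"hs":((290,210),(327,284),.02),"motor":((366,273),(275,211),.012),
"trayC":((173,198),(490,325),.02),"trayH":((248,281),(386,217),.02),"trayM":((410,315),(259,178),.02),"reel":((416,253),(221,204),.04),"tin":((237,182),(398,325),.037),"blue":((513,268),(145,191),.02)}
for k,(a,b,z) in P.items():
    print(k,*[np.round(ray(cam(n),p,z)[0][:2],3) for n,p in (("scene",a),("side",b))])
E
```

```text
tall [ 0.533 -0.004] [ 0.529 -0.011]
short [0.438 0.071] [0.438 0.071]
hl [ 0.545 -0.16 ] [ 0.547 -0.162]
hs [ 0.449 -0.073] [ 0.442 -0.079]
motor [0.522 0.168] [0.531 0.171]
trayC [ 0.565 -0.316] [ 0.565 -0.317]
trayH [0.679 0.001] [ 0.679 -0.003]
trayM [0.581 0.295] [0.585 0.294]
reel [0.443 0.232] [0.437 0.226]
tin [ 0.451 -0.223] [ 0.442 -0.233]
blue [0.352 0.398] [0.362 0.405]
```

```bash
cat >> h.py <<'E'
def plan(x,y,z,yaw,s=None):
    """shift in tool axes (translate first, at present yaw) and turn about tool z"""
    s=s or status.observe(); R=Ro.from_euler('xyz',s["eef_rot"],degrees=True)
    y0=s["eef_rot"][2]; d=R.inv().apply(np.array([x,y,z])-s["ee_pos"]); dy=(yaw-y0+180)%360-180
    print("shift",np.round(d,4),"rotvec z",round(-np.radians(dy),3),"t",s["time_s"],"j7",round(s["joint_pos"][6],1))
E
python3 -c "
from h import *
plan(.47,.1,.36,180)"
```

```text
shift [-0.3798 -0.3305 -0.129 ] rotvec z -0.45 t 0.15 j7 -2.7
```

```bash
python3 -m handwheel '[[[-0.038,-0.033,-0.013],[0,0,0]],[[-0.038,-0.033,-0.013],[0,0,0]],[[-0.038,-0.033,-0.013],[0,0,0]],[[-0.038,-0.033,-0.013],[0,0,0]],[[-0.038,-0.033,-0.013],[0,0,0]],[[-0.038,-0.033,-0.013],[0,0,0]],[[-0.038,-0.033,-0.013],[0,0,0]],[[-0.038,-0.033,-0.013],[0,0,0]],[[-0.038,-0.033,-0.013],[0,0,0]],[[-0.038,-0.033,-0.013],[0,0,0]]]' -1 ; python3 -m handwheel '[[[0,0,0],[0,0,-0.15]],[[0,0,0],[0,0,-0.15]],[[0,0,0],[0,0,-0.15]],[[0,0,0],[0,0,0]],[[0,0,0],[0,0,0]]]'
python3 -c "
from h import *
im,C,s=shot('wrist','w1'); np.savez('w1.npz',K=C[0],R=C[1],o=C[2]); print(s['ee_pos'],s['eef_rot'])"
```

```text
time_s: 1.4
ee_pos: [0.4707, 0.0988, 0.3616]
eef_rot: [180.0, -0.0, 154.2]
ft_force: [0.2, 0.8, -0.6]
finger_gap: 0.0858
finger_force: 0.0
time_s: 2.02
ee_pos: [0.4704, 0.1005, 0.3612]
eef_rot: [-180.0, -0.0, 179.8]
ft_force: [-0.3, 0.8, -0.1]
finger_gap: 0.0853
finger_force: 0.0
[0.47037111 0.10045057 0.36117891] [-1.79995801e+02 -1.54910053e-02  1.79826167e+02]
```

View pics/w1.png

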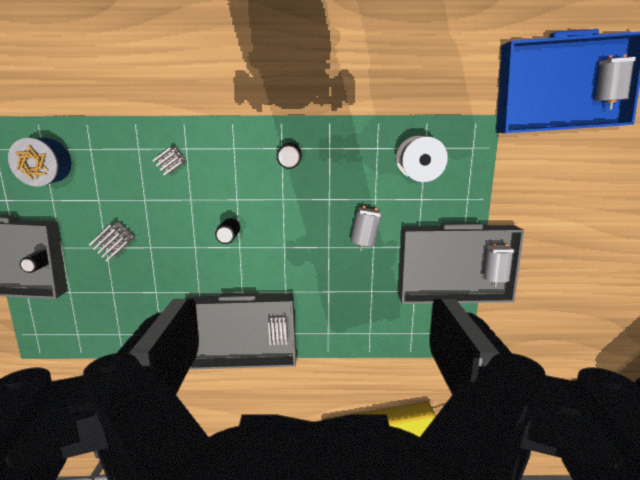

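The wrist view shows everything. Loose parts: tall capacitor (225,233), short capacitor (289,155), large heatsink (112,240), small heatsink (169,161) and motor (365,226). Fixed samples that could be confused with them: capacitor (35,262), heatsink (277,330), motor (498,263), and a motor in the blue look-alike tray (614,80). Reel at (422,158), tin at (40,162). I choose the five parts standing on the green mat.

```bash
python3 - <<'E'
from h import *
im=cv2.imread('pics/w1.png'); d=np.load('w1.npz'); C=(d['K'],d['R'],d['o'])
hsv=cv2.cvtColor(im,cv2.COLOR_BGR2HSV)
def rect(c,r,z,m0,name):
    m=np.zeros(m0.shape,np.uint8); m[c[1]-r:c[1]+r,c[0]-r:c[0]+r]=m0[c[1]-r:c[1]+r,c[0]-r:c[0]+r]
    m=cv2.morphologyEx(m,cv2.MORPH_CLOSE,np.ones((5,5)))
    cs=max(cv2.findContours(m,0,2)[0],key=cv2.contourArea)
    w=ray(C,cs[:,0,:],z)[:,:2]; (cx,cy),(a,b),t=cv2.minAreaRect((w*1000).astype(np.float32))
    print(name,"ctr",round(cx,1),round(cy,1),"size",round(a,1),round(b,1),"ang of first side",round(t,1), cs[:,0].min(0),cs[:,0].max(0))
white=((hsv[:,:,1]<70)&(hsv[:,:,2]>90)).astype(np.uint8)*255
rect((225,233),22,.04,white,"tall"); rect((289,155),22,.027,white,"short")
rect((112,240),32,.024,white,"hl"); rect((169,161),26,.02,white,"hs"); rect((365,226),32,.014,white,"motor")
for k,v in {"C":[(1,296),(62,296),(57,222)],"H":[(191,367),(296,364),(293,294),(196,297)],"M":[(400,301),(517,300),(521,229),(401,229)]}.items():
    print("tray",k,np.round(ray(C,v,.025)[:,:2]*1000,1).tolist())
print("reel,tin",np.round(ray(C,[(422,158)],.04),3),np.round(ray(C,[(34,161)],.037),3))
a=im[135:270,80:210]; b=im[150:285,250:380]
cv2.imwrite('pics/crop.png',np.hstack([cv2.resize(q,None,fx=3,fy=3,interpolation=cv2.INTER_CUBIC) for q in (a,b)]))
E
```

```text
tall ctr 536.7 -7.5 size 52.9 29.9 ang of first side 81.8 [203 227] [246 252]
short ctr 432.3 68.3 size 37.0 47.6 ang of first side 44.1 [267 133] [310 176]
hl ctr 544.5 -161.7 size 71.5 59.8 ang of first side 41.0 [ 84 208] [143 271]
hs ctr 448.6 -61.0 size 54.0 52.7 ang of first side 31.8 [152 135] [194 186]
motor ctr 528.9 166.8 size 83.9 82.5 ang of first side 3.1 [333 194] [396 257]
tray C [[619.6, -314.2], [619.9, -233.1], [518.7, -221.3]]
tray H [[728.8, -71.2], [724.4, 76.4], [617.9, 74.0], [621.9, -55.1]]
tray M [[628.5, 216.6], [627.5, 372.6], [529.5, 364.0], [529.1, 212.2]]
reel,tin [[0.439 0.228 0.04 ]] [[ 0.442 -0.227  0.037]]
```

View pics/crop.png

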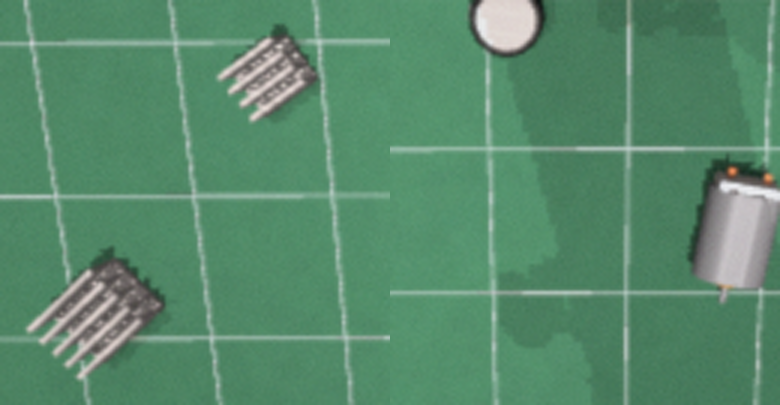

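```bash
cat >> h.py <<'E'
def obj(im,C,c,r,z,name,vmin=120,smax=45,k=0,draw=None,close=7):
    hsv=cv2.cvtColor(im,cv2.COLOR_BGR2HSV)
    m0=((hsv[:,:,1]<smax)&(hsv[:,:,2]>vmin)).astype(np.uint8)*255
    m=np.zeros_like(m0); sl=np.s_[max(0,c[1]-r):c[1]+r,max(0,c[0]-r):c[0]+r]; m[sl]=m0[sl]
    if k: m=cv2.morphologyEx(m,cv2.MORPH_OPEN,np.ones((k,k)))
    m=cv2.morphologyEx(m,cv2.MORPH_CLOSE,np.ones((close,close)))
    cs=cv2.findContours(m,0,2)[0]
    if not cs: print(name,"none"); return
    cs=max(cs,key=cv2.contourArea)
    w=ray(C,cs[:,0,:],z)[:,:2]; rc=cv2.minAreaRect((w*1000).astype(np.float32))
    (cx,cy),(a,b),t=rc
    print(name,"ctr",round(cx,1),round(cy,1),"size",round(a,1),round(b,1),"ang first side",round(t,1),"px",cs[:,0].min(0),cs[:,0].max(0))
    if draw is not None: cv2.drawContours(draw,[cs],-1,(0,0,255),1)
    return rc
E
python3 - <<'E'
from h import *
im=cv2.imread('pics/w1.png'); d=np.load('w1.npz'); C=(d['K'],d['R'],d['o'])
hsv=cv2.cvtColor(im,cv2.COLOR_BGR2HSV)
print(hsv[200,150],hsv[198,141],hsv[233,225],hsv[240,105])
dr=im.copy()
obj(im,C,(225,233),14,.04,"tall",120,60,3,dr); obj(im,C,(289,155),14,.027,"short",120,60,3,dr)
obj(im,C,(112,240),28,.024,"hl",110,45,0,dr); obj(im,C,(169,161),20,.02,"hs",110,45,0,dr); obj(im,C,(365,226),30,.016,"motor",80,45,3,dr)
cv2.imwrite('pics/crop2.png',np.hstack([cv2.resize(q,None,fx=3,fy=3,interpolation=cv2.INTER_NEAREST) for q in (dr[135:270,80:210],dr[135:270,205:315],dr[190:325,335:400][:135])])[:600,:930][:, :800])
E
```

```text
[ 75  50 179] [ 72 104 133] [ 23   4 230] [ 11  20 102]
tall ctr 531.5 -8.0 size 18.5 19.4 ang first side 86.6 px [217 227] [232 242]
short ctr 437.8 71.2 size 24.0 23.6 ang first side 89.2 px [278 146] [298 166]
hl ctr 543.2 -158.4 size 40.9 51.8 ang first side 38.4 px [ 89 223] [132 264]
hs ctr 441.1 -70.3 size 27.4 45.5 ang first side 22.3 px [153 147] [187 175]
motor ctr 531.2 168.1 size 30.9 52.9 ang first side 79.5 px [351 209] [380 248]
```

View pics/crop2.png

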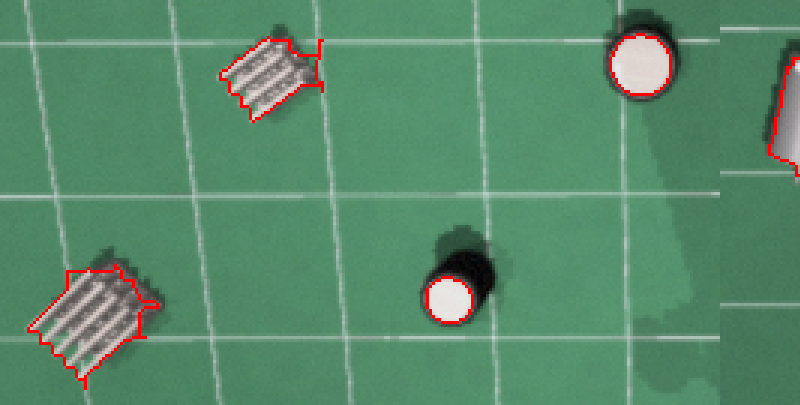

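Capacitor discs come out well: tall at (531.5, -8) mm and short at (438, 71) mm, matching the fixed cameras. The motor is at about (526, 169) mm with yaw -10°. Its +y side is close to the motor tray's wall, so I'll approach it half open and check from close by.

```bash
python3 - <<'E'
from h import *
d=np.load('w1.npz'); C=(d['K'],d['R'],d['o'])
for n,z,p in (("hl",.024,[(30,328),(98,268),(152,316),(84,378)]),("hs",.02,[(221,75),(270,38),(302,78),(254,121)])):
    w=ray(C,np.array(p)/3+[80,135],z)[:,:2]*1000
    e=w[1]-w[0]+w[2]-w[3]; print(n,w.mean(0).round(1),"len",np.linalg.norm(w[1]-w[0]).round(1),"wid",np.linalg.norm(w[3]-w[0]).round(1),"fin ang",np.degrees(np.arctan2(e[1],e[0])).round(1))
plan(.526,.168,.12,169.5)
E
```

```text
hl [ 546.3 -158.7] len 42.1 wid 30.1 fin ang 129.4
hs [443.9 -76.5] len 25.9 wid 21.8 fin ang 126.8
shift [-0.0555  0.0677  0.2412] rotvec z 0.181 t 2.075 j7 74.8
```

```bash
python3 -m handwheel '[[[-0.011,0.0135,0.048],[0,0,0]],[[-0.011,0.0135,0.048],[0,0,0]],[[-0.011,0.0135,0.048],[0,0,0]],[[-0.011,0.0135,0.048],[0,0,0]],[[-0.011,0.0135,0.048],[0,0,0]],[[0,0,0],[0,0,0.09]],[[0,0,0],[0,0,0.09]],[[0,0,0],[0,0,0]],[[0,0,0],[0,0,0]]]' -0.2
python3 - <<'E'
from h import *
im,C,s=shot('wrist','w2'); np.savez('w2.npz',K=C[0],R=C[1],o=C[2]); print(s['ee_pos'],s['eef_rot'],s['finger_gap'])
E
```

```text
time_s: 3.2
ee_pos: [0.5255, 0.168, 0.1214]
eef_rot: [180.0, 0.0, 169.8]
ft_force: [-0.2, -0.2, 0.1]
finger_gap: 0.0511
finger_force: 0.0
[0.52547114 0.16804974 0.12140348] [1.79994459e+02 8.74789422e-03 1.69778190e+02] 0.051134181878050015
```

View pics/w2.png

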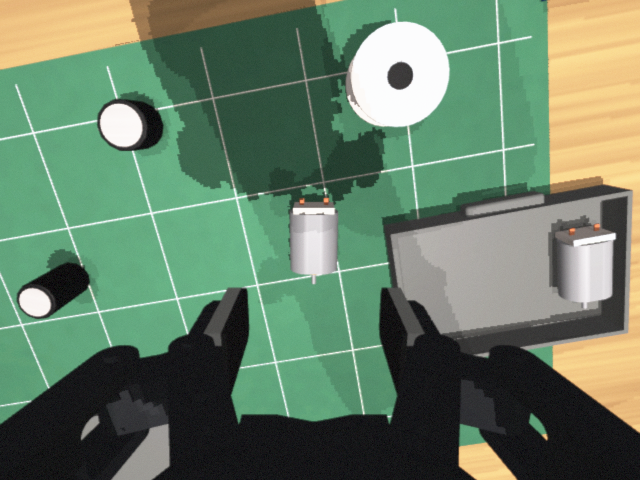

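The wrist view at hover shows the motor upright in the picture, from (290,206) to (337,273) with its axis at column 314. The tray's left wall is at columns 386-395, and the fixed sample is at (585,262).

```bash
python3 - <<'E'
from h import *
d=np.load('w2.npz'); C=(d['K'],d['R'],d['o']); r=lambda p,z: (ray(C,p,z)[:,:2]*1000).round(1).tolist()
print("can sides",r([(291,240),(337,240)],.012),"front",r([(313,273)],.012),"rear",r([(313,206)],.02))
print("trayM",r([(386,222),(631,188),(629,332)],.025), "sample", r([(583,265)],.012))
print("caps",r([(36,303)],.04),r([(121,124)],.027),"reel",r([(400,75)],.04))
plan(.526,.168,.005,169.8)
E
```

```text
can sides [[528.5, 153.5], [533.9, 183.9]] front [[554.4, 163.9]] rear [[506.6, 172.5]]
trayM [[523.8, 216.1], [529.2, 366.9], [630.1, 369.5]] sample [[581.4, 346.7]]
caps [[532.6, -8.3]] [[437.5, 71.4]] reel [[440.9, 231.6]]
shift [-0.0005  0.      0.1164] rotvec z -0.001 t 3.25 j7 64.8
```

```bash
python3 -m handwheel '[[[-0.0035,0.0005,0.04],[0,0,0]],[[0,0,0.04],[0,0,0]],[[0,0,0.03],[0,0,0]],[[0,0,0.010],[0,0,0]],[[0,0,0],[0,0,0]],[[0,0,0],[0,0,0]]]' -0.2 40; python3 -m handwheel '[[[0,0,0],[0,0,0]],[[0,0,0],[0,0,0]],[[0,0,0],[0,0,0]],[[0,0,0],[0,0,0]],[[0,0,0],[0,0,0]],[[0,0,0],[0,0,0]]]' 1 40
```

```text
time_s: 4.0
ee_pos: [0.53, 0.1682, 0.0027]
eef_rot: [179.9, 0.1, 169.7]
ft_force: [-0.4, -1.2, -0.2]
finger_gap: 0.0513
finger_force: 0.0
time_s: 4.75
ee_pos: [0.5298, 0.1682, 0.0026]
eef_rot: [179.9, 0.1, 169.7]
ft_force: [-1.7, 0.2, 4.6]
finger_gap: 0.0307
finger_force: 39.2
```

```bash
python3 -m handwheel '[[[0,0,-0.02],[0,0,0]],[[0,0,-0.04],[0,0,0]],[[-0.009,0.0365,0],[0,0,0]],[[-0.009,0.0365,0],[0,0,0]],[[-0.009,0.0365,0],[0,0,0]],[[0,0,0],[0,0,0]],[[0,0,0],[0,0,0]]]'
python3 -c "
from h import *
plan(.576,.271,.0065,171); shot('side','s1')"
```

```text
time_s: 5.62
ee_pos: [0.575, 0.2701, 0.0613]
eef_rot: [-180.0, 0.0, 169.7]
ft_force: [-0.6, -0.3, -1.2]
finger_gap: 0.0305
finger_force: 39.8
shift [-0.0008  0.0011  0.0548] rotvec z -0.023 t 5.625 j7 59.7
```

```bash
python3 -m handwheel '[[[0,0,0.03],[0,0,0]],[[0,0,0.015],[0,0,0]],[[0,0,0.005],[0,0,0]],[[0,0,0.004],[0,0,0]],[[0,0,0],[0,0,0]],[[0,0,0],[0,0,0]]]'; python3 -m handwheel '[[[0,0,0],[0,0,0]],[[0,0,0],[0,0,0]],[[0,0,0],[0,0,0]],[[0,0,0],[0,0,0]]]' -0.15;  python3 -m handwheel '[[[0,0,-0.02],[0,0,0]],[[0,0,-0.04],[0,0,0]],[[0,0,-0.04],[0,0,0]],[[0,0,0],[0,0,0]]]'
python3 -c "
from h import *
plan(.438,.071,.10,90); shot('wrist','w3')"
```

```text
time_s: 6.42
ee_pos: [0.5755, 0.2709, 0.0079]
eef_rot: [180.0, 0.0, 169.7]
ft_force: [-0.2, 0.9, -0.8]
finger_gap: 0.0305
finger_force: 39.8
time_s: 6.92
ee_pos: [0.575, 0.2708, 0.0073]
eef_rot: [-180.0, -0.0, 169.7]
ft_force: [0.9, -0.4, 0.3]
finger_gap: 0.0491
finger_force: 0.0
time_s: 7.42
ee_pos: [0.5779, 0.2717, 0.1131]
eef_rot: [179.7, 0.4, 169.7]
ft_force: [0.5, 0.8, -0.2]
finger_gap: 0.0489
finger_force: 0.0
shift [ 0.1017 -0.2226  0.0112] rotvec z 1.391 t 7.425 j7 59.0
```

View pics/w3.png

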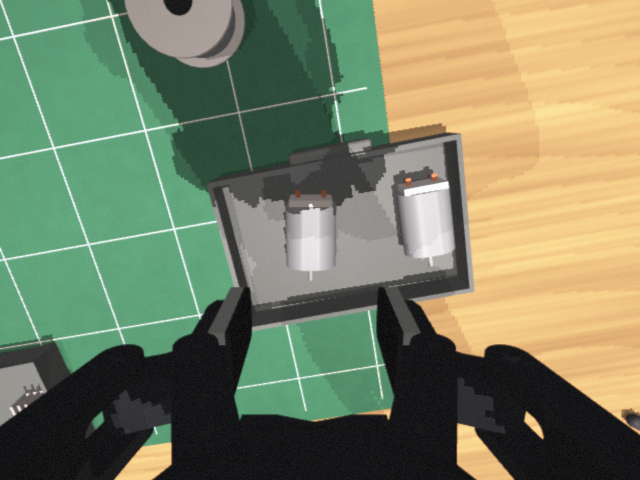

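The wrist view shows the motor flat on the tray floor at (311,235), next to the sample at (425,220). The short capacitor is next, at (438, 71) mm, keeping the same yaw.

```bash
python3 -m handwheel '[[[0.0203,-0.0445,0],[0,0,0]],[[0.0203,-0.0445,0],[0,0,0]],[[0.0203,-0.0445,0],[0,0,0]],[[0.0203,-0.0445,0],[0,0,0]],[[0.0203,-0.0445,0],[0,0,0]],[[0,0,0],[0,0,0]],[[0,0,0],[0,0,0]]]' -0.5
python3 -c "
from h import *
plan(.438,.071,.003,169.7)"
```

```text
time_s: 8.35
ee_pos: [0.4355, 0.0704, 0.1074]
eef_rot: [180.0, 0.0, 169.7]
ft_force: [0.7, -0.3, -0.3]
finger_gap: 0.0641
finger_force: 0.0
shift [-0.0023  0.0009  0.1044] rotvec z 0.0 t 8.35 j7 69.1
```

```bash
python3 -m handwheel '[[[-0.0023,0.001,0.04],[0,0,0]],[[0,0,0.04],[0,0,0]],[[0,0,0.02],[0,0,0]],[[0,0,0.004],[0,0,0]],[[0,0,0],[0,0,0]]]'; python3 -m handwheel '[[[0,0,0],[0,0,0]],[[0,0,0],[0,0,0]],[[0,0,0],[0,0,0]],[[0,0,0],[0,0,0]],[[0,0,0],[0,0,0]],[[0,0,0],[0,0,0]]]' 1 40; python3 -m handwheel '[[[0,0,-0.02],[0,0,0]],[[0,0,-0.04],[0,0,0]],[[0,0,-0.04],[0,0,0]],[[0,0,0],[0,0,0]]]' 
python3 -c "
from h import *
plan(.55,-.30,.1,172)"
```

```text
time_s: 8.98
ee_pos: [0.4384, 0.0711, 0.0035]
eef_rot: [-180.0, 0.0, 169.8]
ft_force: [0.8, -0.4, 0.7]
finger_gap: 0.0639
finger_force: 0.0
time_s: 9.72
ee_pos: [0.4386, 0.0709, 0.0043]
eef_rot: [179.9, 0.1, 169.7]
ft_force: [-1.5, 0.6, 6.0]
finger_gap: 0.0288
finger_force: 39.1
time_s: 10.22
ee_pos: [0.4402, 0.0711, 0.1066]
eef_rot: [179.8, 0.3, 169.7]
ft_force: [-0.9, 0.3, -0.6]
finger_gap: 0.0287
finger_force: 39.6
shift [-0.1744 -0.3455  0.0062] rotvec z -0.04 t 10.225 j7 69.5
```

```bash
python3 -m handwheel '[[[-0.0218,-0.0432,0],[0,0,0]],[[-0.0218,-0.0432,0],[0,0,0]],[[-0.0218,-0.0432,0],[0,0,0]],[[-0.0218,-0.0432,0],[0,0,0]],[[-0.0218,-0.0432,0],[0,0,0]],[[-0.0218,-0.0432,0],[0,0,0]],[[-0.0218,-0.0432,0],[0,0,0]],[[-0.0218,-0.0432,0],[0,0,0]],[[0,0,0],[0,0,0]],[[0,0,0],[0,0,0]]]'
python3 -c "
from h import *
im,C,s=shot('wrist','w4'); np.savez('w4.npz',K=C[0],R=C[1],o=C[2]); print(s['ee_pos'],s['eef_rot'],s['finger_gap'])"
```

```text
time_s: 11.48
ee_pos: [0.5472, -0.3002, 0.1023]
eef_rot: [180.0, -0.1, 169.7]
ft_force: [0.3, 0.1, -1.8]
finger_gap: 0.0285
finger_force: 39.7
[ 0.54720633 -0.30018458  0.10225547] [ 1.79964004e+02 -9.05572821e-02  1.69682601e+02] 0.02852417116934077
```

View pics/w4.png

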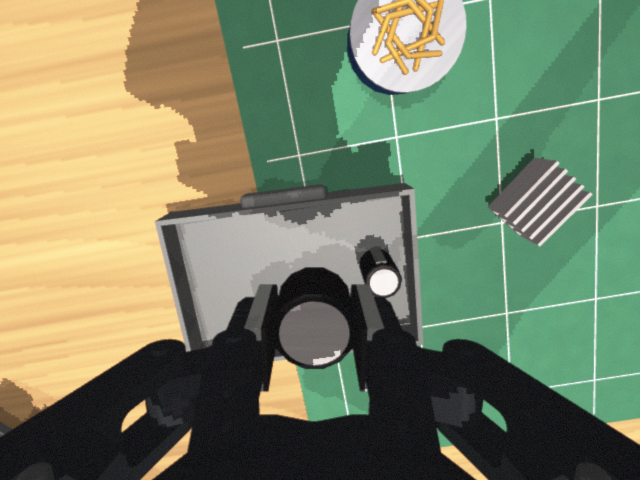

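The short capacitor is held at (314,330). Tray C's near corners are at (157,219) and (412,187), the sample's disc is at (384,281), and the large heatsink is at (541,200).

```bash
python3 - <<'E'
from h import *
d=np.load('w4.npz'); C=(d['K'],d['R'],d['o']); r=lambda p,z: ray(C,p,z)[0,:2]
a,b,s=r((157,219),.025),r((412,187),.025),r((384,281),.035)
ey=(b-a)/np.linalg.norm(b-a); ex=np.array([ey[1],-ey[0]]); print(a,b,np.linalg.norm(b-a),"yaw",np.degrees(np.arctan2(ex[1],ex[0])))
c1=(a+b)/2+.05*ex; c2=s-.052*ey; print("centre",c1,c2,"tin",r((407,35),.037)); c=(c1+c2)/2
for q in ((.022,-.03),(-.022,-.03)):
    t=c+q[0]*ex+q[1]*ey; print(q,t); plan(t[0],t[1],.0085,172)
w=np.array([r(p,.024) for p in [(490,207),(541,158),(592,195),(540,246)]]); e=w[1]-w[0]+w[2]-w[3]
print("hl",w.mean(0),np.linalg.norm(w[1]-w[0]),np.linalg.norm(w[3]-w[0]),np.degrees(np.arctan2(e[1],e[0])))
E
```

```text
[ 0.51474958 -0.38466457] [ 0.52265319 -0.237749  ] 0.14712800844748541 yaw -3.0793686610969466
centre [ 0.56862919 -0.31389275] [ 0.56922359 -0.31386797] tin [ 0.44649211 -0.23453349]
(0.022, -0.03) [ 0.58928305 -0.34501886]
shift [-0.0493 -0.0376  0.0939] rotvec z -0.039 t 11.525 j7 119.5
(-0.022, -0.03) [ 0.54534658 -0.34265522]
shift [-0.0056 -0.0431  0.094 ] rotvec z -0.039 t 11.525 j7 119.5
hl [ 0.5447797  -0.16592273] 0.03732655987144876 0.04008149337356218 129.09296413874387
```

```bash
python3 -m handwheel '[[[-0.025,-0.019,0],[0,0,0]],[[-0.025,-0.019,0],[0,0,0]],[[0,0,0.04],[0,0,0]],[[0,0,0.035],[0,0,0]],[[0,0,0.012],[0,0,0]],[[0,0,0.006],[0,0,0]],[[0,0,0],[0,0,0]],[[0,0,0],[0,0,0]]]'; python3 -c "
from h import *
plan(.589,-.345,.0078,170)"
```

```text
time_s: 12.52
ee_pos: [0.5909, -0.3474, 0.0119]
eef_rot: [-180.0, 0.1, 169.7]
ft_force: [0.0, -0.2, -0.2]
finger_gap: 0.0288
finger_force: 39.7
shift [0.0023 0.0021 0.0041] rotvec z -0.005 t 12.525 j7 123.6
```

```bash
python3 -m handwheel '[[[0.001,0.003,0.0015],[0,0,0]],[[0,0,0.0025],[0,0,0]],[[0,0,0],[0,0,0]]]';  python3 -m handwheel '[[[0,0,0],[0,0,0]],[[0,0,0],[0,0,0]],[[0,0,0],[0,0,0]],[[0,0,0],[0,0,0]]]' -0.1;  python3 -m handwheel '[[[0,0,-0.02],[0,0,0]],[[0,0,-0.04],[0,0,0]],[[0,0,-0.04],[0,0,0]],[[0,0,0],[0,0,0]]]'
python3 -c "
from h import *
plan(.5315,-.008,.11,169.7)"
```

```text
time_s: 12.9
ee_pos: [0.5901, -0.3435, 0.0074]
eef_rot: [180.0, 0.1, 169.7]
ft_force: [-2.6, 2.7, 6.7]
finger_gap: 0.0289
finger_force: 40.4
time_s: 13.4
ee_pos: [0.5895, -0.3439, 0.0061]
eef_rot: [-180.0, -0.0, 169.7]
ft_force: [0.4, -0.1, 0.2]
finger_gap: 0.0472
finger_force: 0.0
time_s: 13.9
ee_pos: [0.5917, -0.3458, 0.1123]
eef_rot: [-179.8, 0.5, 169.7]
ft_force: [-0.4, -0.5, -0.1]
finger_gap: 0.0469
finger_force: 0.0
shift [0.1197 0.3216 0.0005] rotvec z -0.0 t 13.9 j7 121.4
```

```bash
python3 -m handwheel '[[[0.0171,0.046,0],[0,0,0]],[[0.0171,0.046,0],[0,0,0]],[[0.0171,0.046,0],[0,0,0]],[[0.0171,0.046,0],[0,0,0]],[[0.0171,0.046,0],[0,0,0]],[[0.0171,0.046,0],[0,0,0]],[[0.0171,0.046,0],[0,0,0]],[[0,0,0],[0,0,0]],[[0,0,0],[0,0,0]]]' -0.5
python3 -c "
from h import *
plan(.532,-.008,.010,169.7)"
```

```text
time_s: 15.02
ee_pos: [0.5295, -0.0061, 0.1067]
eef_rot: [-180.0, 0.0, 169.7]
ft_force: [-0.9, -1.4, 0.7]
finger_gap: 0.0644
finger_force: 0.0
shift [-0.0028 -0.0014  0.0967] rotvec z 0.0 t 15.025 j7 86.6
```

```bash
python3 -m handwheel '[[[-0.0028,-0.0014,0.04],[0,0,0]],[[0,0,0.04],[0,0,0]],[[0,0,0.014],[0,0,0]],[[0,0,0.003],[0,0,0]],[[0,0,0],[0,0,0]]]'; python3 -m handwheel '[[[0,0,0],[0,0,0]],[[0,0,0],[0,0,0]],[[0,0,0],[0,0,0]],[[0,0,0],[0,0,0]],[[0,0,0],[0,0,0]],[[0,0,0],[0,0,0]]]' 1 40; python3 -m handwheel '[[[0,0,-0.02],[0,0,0]],[[0,0,-0.04],[0,0,0]],[[0,0,-0.04],[0,0,0]],[[0,0,0],[0,0,0]]]' 
python3 -c "
from h import *
plan(.545,-.343,.1,172)"
```

```text
time_s: 15.65
ee_pos: [0.5329, -0.0081, 0.0104]
eef_rot: [180.0, 0.1, 169.7]
ft_force: [-0.1, 0.0, 0.2]
finger_gap: 0.0642
finger_force: 0.0
time_s: 16.4
ee_pos: [0.5325, -0.0074, 0.0102]
eef_rot: [180.0, 0.1, 169.7]
ft_force: [-1.1, -0.4, 6.6]
finger_gap: 0.024
finger_force: 38.9
time_s: 16.9
ee_pos: [0.5342, -0.0075, 0.1127]
eef_rot: [179.9, 0.3, 169.7]
ft_force: [0.3, 1.6, -0.6]
finger_gap: 0.0242
finger_force: 39.3
shift [-0.0705 -0.3281  0.0124] rotvec z -0.04 t 16.9 j7 86.9
```

```bash
python3 -m handwheel '[[[-0.0101,-0.0469,0],[0,0,0]],[[-0.0101,-0.0469,0],[0,0,0]],[[-0.0101,-0.0469,0],[0,0,0]],[[-0.0101,-0.0469,0],[0,0,0]],[[-0.0101,-0.0469,0],[0,0,0]],[[-0.0101,-0.0469,0],[0,0,0]],[[-0.0101,-0.0469,0],[0,0,0]],[[0,0,0],[0,0,0]],[[0,0,0],[0,0,0]]]'
python3 -c "
from h import *
shot('wrist','w5')
plan(.545,-.343,.0135,170)"
```

```text
time_s: 18.02
ee_pos: [0.5424, -0.3427, 0.1081]
eef_rot: [180.0, -0.1, 169.7]
ft_force: [0.6, 0.2, -0.8]
finger_gap: 0.024
finger_force: 39.4
shift [-0.0023 -0.001   0.0949] rotvec z -0.004 t 18.075 j7 124.1
```

View pics/w5.png

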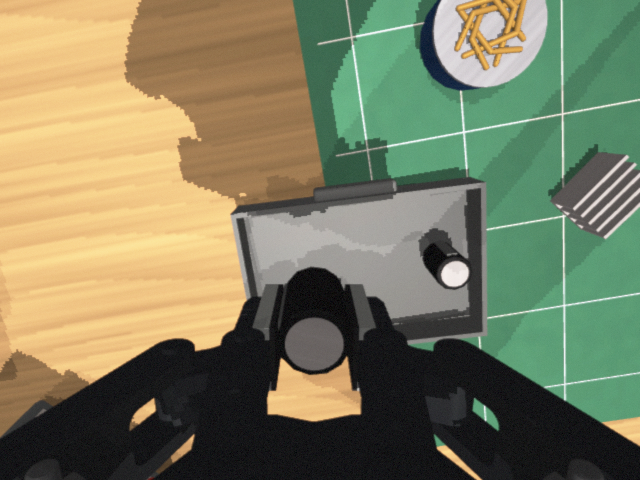

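The tall capacitor is held at (314,345) above tray C. The gripper hides the short one, which I'll check after this release.

```bash
python3 -m handwheel '[[[-0.002,-0.001,0.04],[0,0,0]],[[0,0,0.04],[0,0,0]],[[0,0,0.01],[0,0,0]],[[0,0,0.004],[0,0,0]],[[0,0,0],[0,0,0]],[[0,0,0],[0,0,0]]]';  python3 -c "
from h import *
plan(.545,-.343,.0135,170)"
```

```text
time_s: 18.82
ee_pos: [0.5454, -0.345, 0.0168]
eef_rot: [-180.0, 0.1, 169.7]
ft_force: [-0.6, -0.1, 0.1]
finger_gap: 0.0238
finger_force: 39.4
shift [0.0008 0.0019 0.0033] rotvec z -0.005 t 18.825 j7 126.7
```

```bash
python3 -m handwheel '[[[0.0005,0.002,0.0015],[0,0,0]],[[0,0,0.0015],[0,0,0]],[[0,0,0],[0,0,0]]]';  python3 -m handwheel '[[[0,0,0],[0,0,0]],[[0,0,0],[0,0,0]],[[0,0,0],[0,0,0]],[[0,0,0],[0,0,0]]]' -0.1;  python3 -m handwheel '[[[0,0,-0.02],[0,0,0]],[[0,0,-0.04],[0,0,0]],[[0,0,-0.04],[0,0,0]],[[0,0,0],[0,0,0]]]'
python3 -c "
from h import *
shot('side','s2')
plan(.545,-.160,.12,129)"
```

```text
time_s: 19.2
ee_pos: [0.5449, -0.3423, 0.0133]
eef_rot: [180.0, 0.0, 169.7]
ft_force: [-1.7, 1.9, 7.0]
finger_gap: 0.0238
finger_force: 40.1
time_s: 19.7
ee_pos: [0.5444, -0.3424, 0.0121]
eef_rot: [-180.0, -0.0, 169.7]
ft_force: [-0.3, -0.2, -0.8]
finger_gap: 0.0469
finger_force: 0.0
time_s: 20.2
ee_pos: [0.5464, -0.3444, 0.1178]
eef_rot: [-179.8, 0.4, 169.7]
ft_force: [0.4, -0.0, -0.0]
finger_gap: 0.0472
finger_force: 0.0
shift [ 0.0333  0.1804 -0.0049] rotvec z 0.71 t 20.25 j7 123.9
```

```bash
python3 -m handwheel '[[[0.0083,0.0451,0],[0,0,0]],[[0.0083,0.0451,0],[0,0,0]],[[0.0083,0.0451,0],[0,0,0]],[[0.0083,0.0451,0],[0,0,0]],[[0,0,0],[0,0,0.142]],[[0,0,0],[0,0,0.142]],[[0,0,0],[0,0,0.142]],[[0,0,0],[0,0,0.142]],[[0,0,0],[0,0,0.142]],[[0,0,0],[0,0,0]],[[0,0,0],[0,0,0]]]' -0.5
python3 -c "
from h import *
im,C,s=shot('wrist','w6'); np.savez('w6.npz',K=C[0],R=C[1],o=C[2]); plan(.545,-.16,.003,129)"
```

```text
time_s: 21.62
ee_pos: [0.5438, -0.1589, 0.1121]
eef_rot: [-180.0, -0.0, 129.2]
ft_force: [-0.0, -0.3, 0.1]
finger_gap: 0.0641
finger_force: 0.0
shift [-0.0016  0.0003  0.1091] rotvec z 0.003 t 21.675 j7 68.6
```

View pics/w6.png

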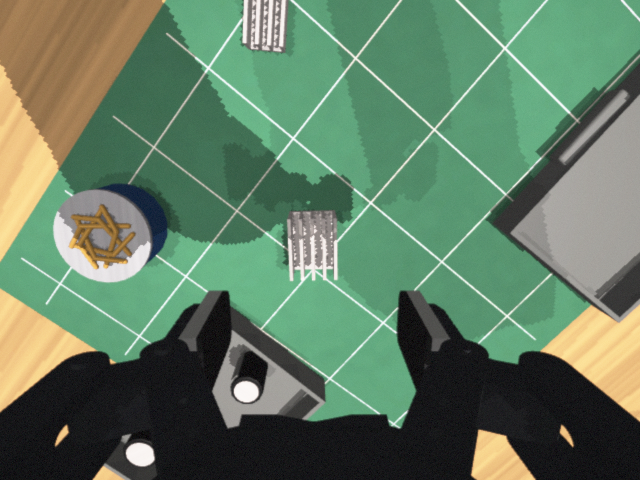

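```bash
python3 -c "
import cv2
a=cv2.imread('pics/s2.png')[260:390,420:570]; cv2.imwrite('pics/s2c.png',cv2.resize(a,None,fx=4,fy=4))"
```

```text
(no output)
```

View pics/s2c.png

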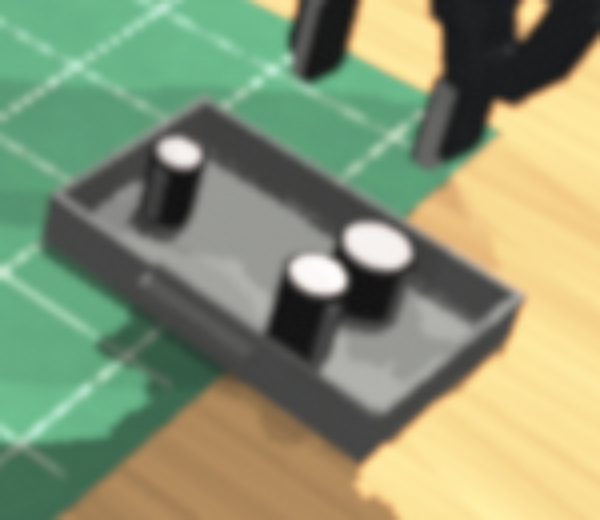

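Crop: both capacitors stand upright in tray C, with the sample at the far end. In the wrist view the large heatsink's fins run straight down the picture, columns 289-337 and rows 212-280. The small heatsink is at (265,15).

```bash
python3 - <<'E'
from h import *
d=np.load('w6.npz'); C=(d['K'],d['R'],d['o']); r=lambda p,z: ray(C,p,z)[:,:2]*1000
w=r([(290,280),(338,280),(336,212),(289,212)],.024); print(w.round(1).tolist(),w.mean(0).round(1))
c=w.mean(0)/1000; plan(c[0],c[1],.003,129.2)
print("tray H near corners",r([(500,222),(617,318)],.025).round(1).tolist(),"hs far fin ends",r([(244,49),(284,51)],.02).round(1).tolist())
E
```

```text
[[548.6, -186.7], [572.2, -167.5], [542.8, -134.6], [520.9, -152.5]] [ 546.1 -160.3]
shift [-0.0025  0.0009  0.1091] rotvec z -0.001 t 21.675 j7 68.6
tray H near corners [[623.4, -76.6], [729.1, -73.0]] hs far fin ends [[445.4, -97.1], [463.1, -84.0]]
```

```bash
python3 -m handwheel '[[[-0.0025,0.001,0.04],[0,0,0]],[[0,0,0.04],[0,0,0]],[[0,0,0.024],[0,0,0]],[[0,0,0.004],[0,0,0]],[[0,0,0],[0,0,0]]]'; python3 -m handwheel '[[[0,0,0],[0,0,0]],[[0,0,0],[0,0,0]],[[0,0,0],[0,0,0]],[[0,0,0],[0,0,0]],[[0,0,0],[0,0,0]],[[0,0,0],[0,0,0]]]' 1 40; python3 -m handwheel '[[[0,0,-0.02],[0,0,0]],[[0,0,-0.04],[0,0,0]],[[0,0,-0.03],[0,0,0]],[[0,0,0],[0,0,0.162]],[[0,0,0],[0,0,0.162]],[[0,0,0],[0,0,0.162]],[[0,0,0],[0,0,0.162]],[[0,0,0],[0,0,0]]]' 
python3 -c "
from h import *
plan(.676,-.041,.1,92)"
```

```text
time_s: 22.3
ee_pos: [0.5467, -0.1607, 0.0049]
eef_rot: [180.0, 0.0, 129.0]
ft_force: [-0.0, -0.3, 0.8]
finger_gap: 0.0641
finger_force: 0.0
time_s: 23.05
ee_pos: [0.5472, -0.1606, 0.0055]
eef_rot: [179.9, 0.1, 129.0]
ft_force: [0.0, -0.1, 6.2]
finger_gap: 0.0291
finger_force: 40.8
time_s: 24.05
ee_pos: [0.5465, -0.1603, 0.0952]
eef_rot: [180.0, 0.0, 92.0]
ft_force: [1.0, 0.4, 0.2]
finger_gap: 0.0293
finger_force: 40.0
shift [ 0.1148  0.1335 -0.0048] rotvec z -0.001 t 24.05 j7 36.7
```

```bash
python3 -m handwheel '[[[0.0287,0.0334,0],[0,0,0]],[[0.0287,0.0334,0],[0,0,0]],[[0.0287,0.0334,0],[0,0,0]],[[0.0287,0.0334,0],[0,0,0]],[[0,0,0],[0,0,0]],[[0,0,0],[0,0,0]]]'
python3 -c "
from h import *
im,C,s=shot('wrist','w7'); np.savez('w7.npz',K=C[0],R=C[1],o=C[2]); plan(.676,-.041,.0088,92)"
```

```text
time_s: 24.8
ee_pos: [0.6759, -0.0419, 0.0946]
eef_rot: [-180.0, 0.0, 92.0]
ft_force: [-0.1, -0.1, -0.2]
finger_gap: 0.0294
finger_force: 40.0
shift [0.0016 0.0005 0.0859] rotvec z -0.001 t 24.85 j7 24.0
```

View pics/w7.png

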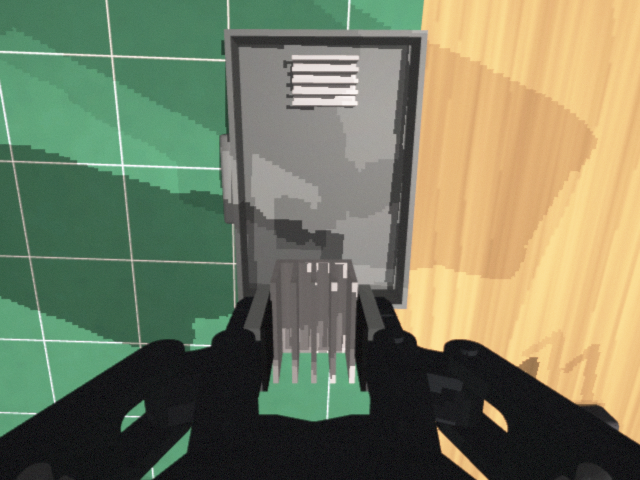

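The heatsink is held level above tray H. The tray's outer top corners are at (227,32), (426,32) and (403,306), and the sample is at (323,80).

```bash
python3 - <<'E'
from h import *
d=np.load('w7.npz'); C=(d['K'],d['R'],d['o']); w=ray(C,[(227,32),(426,32),(403,306)],.025)[:,:2]
print(w.round(4).tolist(),"centre",((w[0]+w[2])/2).round(4))
E
```

```text
[[0.6296, 0.0709], [0.7273, 0.0744], [0.7305, -0.0731]] centre [ 0.6801 -0.0011]
```

```bash
python3 -m handwheel '[[[0.0005,0.0025,0.04],[0,0,0]],[[0,0,0.03],[0,0,0]],[[0,0,0.010],[0,0,0]],[[0,0,0.003],[0,0,0]],[[0,0,0],[0,0,0]],[[0,0,0],[0,0,0]]]';  python3 -m handwheel '[[[0,0,0.0015],[0,0,0]],[[0,0,0.0015],[0,0,0]],[[0,0,0],[0,0,0]]]'
```

```text
time_s: 25.6
ee_pos: [0.6793, -0.0408, 0.0126]
eef_rot: [179.9, 0.0, 91.9]
ft_force: [-0.5, -0.4, -0.3]
finger_gap: 0.0294
finger_force: 40.0
time_s: 25.98
ee_pos: [0.6788, -0.0405, 0.0086]
eef_rot: [180.0, -0.0, 91.9]
ft_force: [-0.3, 0.0, 2.5]
finger_gap: 0.029
finger_force: 40.2
```

```bash
python3 -m handwheel '[[[0,0,0],[0,0,0]],[[0,0,0],[0,0,0]],[[0,0,0],[0,0,0]],[[0,0,0],[0,0,0]]]' -0.1;  python3 -m handwheel '[[[0,0,-0.02],[0,0,0]],[[0,0,-0.04],[0,0,0]],[[0,0,-0.04],[0,0,0]],[[0,0,0],[0,0,0]]]'
python3 -c "
from h import *
plan(.445,-.078,.11,126.8)"
```

```text
time_s: 26.48
ee_pos: [0.6786, -0.0406, 0.0082]
eef_rot: [-180.0, 0.0, 91.9]
ft_force: [-0.6, -0.6, 1.0]
finger_gap: 0.0466
finger_force: 0.0
time_s: 26.98
ee_pos: [0.681, -0.0417, 0.114]
eef_rot: [179.6, 0.0, 91.9]
ft_force: [0.1, -0.8, 0.2]
finger_gap: 0.0472
finger_force: 0.0
shift [-0.0286 -0.2371  0.0022] rotvec z -0.61 t 26.975 j7 23.4
```

```bash
python3 -m handwheel '[[[-0.0057,-0.0472,0],[0,0,0]],[[-0.0057,-0.0472,0],[0,0,0]],[[-0.0057,-0.0472,0],[0,0,0]],[[-0.0057,-0.0472,0],[0,0,0]],[[-0.0057,-0.0472,0],[0,0,0]],[[0,0,0],[0,0,-0.153]],[[0,0,0],[0,0,-0.153]],[[0,0,0],[0,0,-0.153]],[[0,0,0],[0,0,-0.153]],[[0,0,0],[0,0,0]],[[0,0,0],[0,0,0]]]' -0.4
python3 -c "
from h import *
im,C,s=shot('wrist','w8'); np.savez('w8.npz',K=C[0],R=C[1],o=C[2]); plan(.445,-.078,.002,126.8)"
```

```text
time_s: 28.35
ee_pos: [0.4436, -0.077, 0.1084]
eef_rot: [180.0, -0.0, 126.7]
ft_force: [-0.1, 0.4, -0.6]
finger_gap: 0.06
finger_force: 0.0
shift [-0.0017  0.0005  0.1064] rotvec z -0.0 t 28.4 j7 52.2
```

View pics/w8.png

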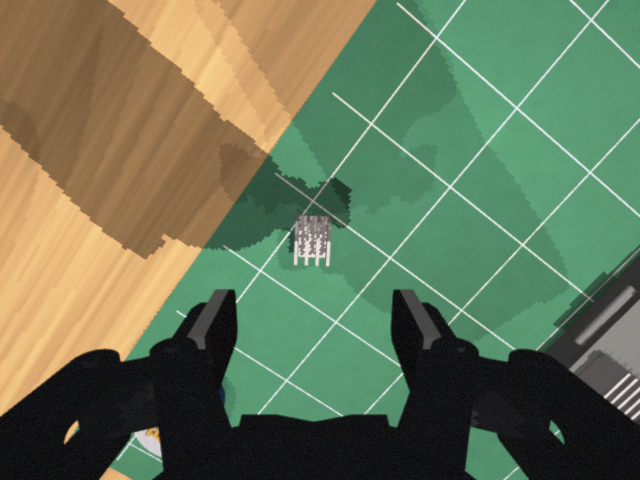

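The small heatsink is centred between the fingers at columns 294-330, rows 216-266, with its fins straight.

```bash
python3 - <<'E'
from h import *
d=np.load('w8.npz'); C=(d['K'],d['R'],d['o']); w=ray(C,[(294,266),(329,266),(330,216),(295,216)],.02)[:,:2]
c=w.mean(0); print(w.round(4).tolist(),c); plan(c[0],c[1],.002,126.8)
E
```

```text
[[0.4437, -0.0959], [0.4613, -0.0828], [0.4423, -0.0568], [0.4253, -0.0695]] [ 0.44315916 -0.07626475]
shift [8.000e-04 1.000e-04 1.064e-01] rotvec z -0.0 t 28.4 j7 52.2
```

```bash
python3 -m handwheel '[[[-0.001,0,0.04],[0,0,0]],[[0,0,0.04],[0,0,0]],[[0,0,0.022],[0,0,0]],[[0,0,0.004],[0,0,0]],[[0,0,0],[0,0,0]]]'; python3 -m handwheel '[[[0,0,0],[0,0,0]],[[0,0,0],[0,0,0]],[[0,0,0],[0,0,0]],[[0,0,0],[0,0,0]],[[0,0,0],[0,0,0]],[[0,0,0],[0,0,0]]]' 1 40; python3 -m handwheel '[[[0,0,-0.02],[0,0,0]],[[0,0,-0.04],[0,0,0]],[[0,0,-0.03],[0,0,0]],[[0,0,0],[0,0,0.153]],[[0,0,0],[0,0,0.153]],[[0,0,0],[0,0,0.153]],[[0,0,0],[0,0,0.153]],[[0,0,0],[0,0,0]]]' 
python3 -c "
from h import *
plan(.678,.006,.1,92)"
```

```text
time_s: 29.02
ee_pos: [0.4446, -0.0779, 0.0028]
eef_rot: [-180.0, 0.0, 126.9]
ft_force: [-0.1, 0.1, 0.6]
finger_gap: 0.0599
finger_force: 0.0
time_s: 29.78
ee_pos: [0.445, -0.0776, 0.0031]
eef_rot: [179.9, 0.0, 127.0]
ft_force: [-1.3, 0.8, 7.3]
finger_gap: 0.0213
finger_force: 39.3
time_s: 30.78
ee_pos: [0.4443, -0.0776, 0.0925]
eef_rot: [180.0, -0.0, 92.0]
ft_force: [-0.3, -0.4, 0.0]
finger_gap: 0.0208
finger_force: 39.4
shift [ 0.0756  0.2364 -0.0075] rotvec z -0.001 t 30.775 j7 23.4
```

```bash
python3 -m handwheel '[[[0.0151,0.0473,0],[0,0,0]],[[0.0151,0.0473,0],[0,0,0]],[[0.0151,0.0473,0],[0,0,0]],[[0.0151,0.0473,0],[0,0,0]],[[0.0151,0.0473,0],[0,0,0]],[[0,0,0],[0,0,0]],[[0,0,0],[0,0,0]]]'; python3 -c "
from h import *
plan(.678,.006,.0063,92)"
```

```text
time_s: 31.65
ee_pos: [0.6777, 0.0048, 0.0919]
eef_rot: [-179.9, 0.0, 92.0]
ft_force: [-1.3, -0.2, -0.7]
finger_gap: 0.0209
finger_force: 39.5
shift [0.0013 0.0005 0.0856] rotvec z -0.0 t 31.65 j7 21.3
```

```bash
python3 -m handwheel '[[[0.001,0.0005,0.04],[0,0,0]],[[0,0,0.03],[0,0,0]],[[0,0,0.010],[0,0,0]],[[0,0,0.003],[0,0,0]],[[0,0,0],[0,0,0]],[[0,0,0],[0,0,0]]]';  python3 -m handwheel '[[[0,0,0.0012],[0,0,0]],[[0,0,0.0012],[0,0,0]],[[0,0,0],[0,0,0]]]'
```

```text
time_s: 32.4
ee_pos: [0.6794, 0.0064, 0.0106]
eef_rot: [179.9, -0.0, 91.9]
ft_force: [0.3, -0.1, -0.4]
finger_gap: 0.0211
finger_force: 39.5
time_s: 32.78
ee_pos: [0.6785, 0.0066, 0.0068]
eef_rot: [-180.0, -0.0, 91.9]
ft_force: [-0.3, 0.2, -0.3]
finger_gap: 0.0212
finger_force: 39.5
```

```bash
python3 -m handwheel '[[[0,0,0.001],[0,0,0]],[[0,0,0],[0,0,0]]]'; python3 -m handwheel '[[[0,0,0],[0,0,0]],[[0,0,0],[0,0,0]],[[0,0,0],[0,0,0]],[[0,0,0],[0,0,0]]]' -0.2;  python3 -m handwheel '[[[0,0,-0.02],[0,0,0]],[[0,0,-0.04],[0,0,0]],[[0,0,-0.04],[0,0,0]],[[-0.03,-0.04,-0.04],[0,0,0]],[[-0.03,-0.04,-0.04],[0,0,0]],[[-0.03,-0.04,-0.04],[0,0,0]],[[-0.02,-0.04,-0.04],[0,0,0]],[[0,0,-0.02],[0,0,0]],[[0,0,0],[0,0,0]],[[0,0,0],[0,0,0]]]'
python3 -c "
from h import *
a,_,_=shot('side','s3'); b,_,_=shot('scene','c3')
f=lambda q,k: cv2.resize(q,k)
cv2.imwrite('pics/fin.png',np.vstack([cv2.resize(a[150:385,180:570],(780,470))[:, :780], ])[:470]); 
cv2.imwrite('pics/fin2.png',cv2.resize(b[165:365,120:480],(792,440)))"
```

```text
time_s: 33.02
ee_pos: [0.6787, 0.0066, 0.0063]
eef_rot: [180.0, -0.0, 91.9]
ft_force: [-2.2, 1.8, 4.9]
finger_gap: 0.0212
finger_force: 40.1
time_s: 33.52
ee_pos: [0.6786, 0.0066, 0.0058]
eef_rot: [-180.0, 0.0, 91.9]
ft_force: [-0.1, -0.6, -0.7]
finger_gap: 0.0514
finger_force: 0.0
time_s: 34.78
ee_pos: [0.5251, -0.106, 0.2828]
eef_rot: [-180.0, -0.0, 91.9]
ft_force: [-0.2, 0.4, -0.4]
finger_gap: 0.0513
finger_force: 0.0
```

View pics/fin.png

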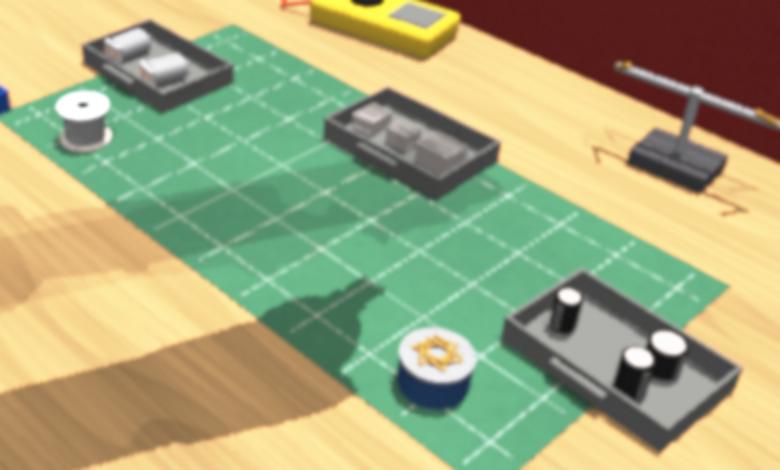

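The side view shows all five parts standing flat in the right trays: motors at (150,55), heatsinks at (410,140) and capacitors at (640,350). The reel (83,115) and tin (435,365) haven't moved, and the gripper is clear of everything.

```bash
python3 -c "
from workcell import env
print(env.job_done())"
```

```text
the job is handed in; nothing more can be done
None
```

I placed and released all five parts flat in their matching trays, left the reel and tin where they were, and handed the job in at about 35 s; the hand-in returned no verdict.

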